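# Stand the fallen oil tin up against the bench guard

## Robot

A 6-joint arm with a two-finger parallel gripper is mounted at the origin on the work surface. World frame = base frame: x ahead of the robot, y to its left, z up, the work surface at z = 0. Lengths are in m, angles in rad, forces in N, time in s.
With the tool pointing down it reaches from about 0.35 to 0.975 m from the base axis. Payload 7.1 kg.
Tool frame: the origin (TCP) lies at the very end of the fingers, on their centre line; the grasp point (between the pads) lies 19 mm behind it; x points along the fingers, z is the direction in which the jaws open and shut, and the axes are right-handed (so a half turn about x gives the same grasp; the last joint's range is limited). The gripper opens to 88 mm and grips with 3 to 60 N. Pads are 20 mm wide; open, the fingers measure 115 mm over their backs; the gripper's body (75 mm by 178 mm) begins 61 mm behind the grasp point.
Start: joints at [-0.019, 0.423, 1.63, -0, 1.089, -0.019], TCP at [0.625, 0, 0.223] pointing down, gripper open.
Joint ranges: [-3, 3], [-0.9, 2.11], [0.09, 2.58], [-1.31, 4.45], [0.11, 2.69], [-2.54, 2.54]. Speed limits (rad/s): [2.39, 2.39, 3.01, 3.14, 3.14, 3.14].

## Interface

Orientations are given as a unit quaternion [x, y, z, w].
In Python, from station import env gives the robot as it stands. The module is installed in compiled form; this text tells all that it offers. Calls block until the motion is done:
- env.move_to(position, orientation): joint-space move of the TCP to a pose.
- env.line_to(position, frame=None, vel=0.15, f_stop=None): straight line of the TCP; frame=None keeps the orientation; vel is the mean speed in m/s. With f_stop (N) it stops when the force on the tool has changed by that much, and returns True; else False.
- env.set_joints(angles): joint-space move.
- env.gripper_to(opening, newtons=None): finger opening in m; newtons is the grip in N (None keeps the last); returns when the fingers have stopped.
- env.sleep(seconds).
- env.inverse_kinematics(position, orientation): joint angles nearest the present ones, or None.
- env.read_camera(name): name is "scene" or "side" or "wrist"; returns (picture, depth): 480x640x3 uint8, red, green, blue; 480x640 float32, m along the optical axis (not along the pixel's ray), 0 where there is no reading.
- env.camera_params(name): a dict with "mtx" (3x3 intrinsics, pixels), "rvec" (rotation vector, rad) and "tvec" (3), from world to camera coordinates, as OpenCV has them; the wrist camera has in their place "hand_eye" (4x4, takes a point from camera to tool coordinates, whose origin is the TCP and whose axes are the tool frame's). Camera axes: x right, y down, z forward; pixel columns grow to the right and rows downward; lengths in m; the calibration is good to about 2 mm. A picture is of the moment at which its call begins: read the wrist's pose just before it. camera_params takes no time and is no camera call.
A pose or a line that the arm cannot do raises env.PlanningError and nothing moves.
- env.finish_job(): hands the job in, once; it reports no verdict.
Trained networks look in the newest picture that a camera, given by its name, has taken for a name from the list of things; names that differ only in an ending like _2 or _b are one class to them, and where a whole thing is asked for, a point or a joint stands for the part that bears it (a point fixed in the world has none). Each returns a list of dicts, best first, with "confidence" (0 to 1); they miss things now and then, are a little off and sometimes report something else, mostly with a low value. They report only what shows in the picture. A call takes as long as a camera call. They do not tell look-alikes from the thing itself.
- env.boxes_of(camera, query): "point" ([x, y, z] in m, in the coordinates of the camera as it stood for that picture, good to about 4 mm: the middle of the surface that is visible of it).
- env.silhouettes(camera, query): "pixels" (480x640 bool, what is visible of it).
Readings, each from a call of its own:
- env.read_time_s(): time.
- env.read_q(): joint angles.
- env.read_qd(): joint speeds.
- env.read_effort(): joint torques, N m.
- env.read_ee_pos(): TCP position.
- env.read_ee_rot(): TCP orientation.
- env.read_ft_force(): force on the tool from outside, world axes, zero at the start.
- env.read_ft_torque(): the same for the moment, N m.
- env.read_gripper_width(): finger opening in m.
Only numpy, scipy, OpenCV 4.12 (cv2) and the standard library are available. Lean on these libraries where they do the work, as an engineer would, in place of code of your own. Each camera call takes 0.05 s, during which the arm holds its last target. There are 200 camera calls.

## Task

The larger square oil tin has toppled over and lies with its foot towards the wooden guard board. Lift its cap end and tip it up, keeping its foot on the bench, and push its top towards the guard until the tin stands upright close against the board's face; then let go. Leave the smaller tin lying where it is.

Things in the scene. Friction and masses are not known exactly. Their poses are not given: they have to be found in the camera images.
- oil_tin: The larger lying grey square tin, 0.25 to 0.46 kg: body 56 x 56 x 95 mm, sloped shoulder to 109, 24 mm neck, dark round cap 30 mm across from 118 to 150 mm. Origin: centre of the underside; z runs to the cap. Lies on a flat side, cap away from the guard, underside 10 to 45 mm short of its face, up to 9 deg off square. Pinched at the cap with 10 N it swings between the fingers.
- guard: Upright light-wood board, fixed: 320 mm long, 20 thick, 115 high, two low blocks behind. Origin: on the bench, at the middle of the foot of its working face (towards the tin). x along the face, y horizontal, into the board, away from the tin, z up; the face is y = 0. A brass and a dark steel ring, under 35 mm high, stand before its ends, 125 to 145 mm from the middle.
- small_tin: The smaller lying tin, same shape and materials at 0.7 of the size: body 39 x 39 x 67 mm, 105 mm overall. Origin: centre of the underside, z along the tin to its cap. It lies apart from the guard and stays as it is.
Not all that is in view belongs to the job. Leave any blue or red look-alike of the oil_tin alone.

How it is judged:
At the end, for the whole second after the job is handed in: The larger tin stands at rest on its foot, within 10 degrees of upright, in front of the board, its underside's centre less than 53 mm from the face (28 mm when flush) and within the board's length; the smaller tin is within 30 mm of where it lay (angle between oil_tin's own z axis and vertical below 0.175 rad and height (world z) of oil_tin below 0.01 m and y of oil_tin in the frame of guard between -0.053 and 0 m and x of oil_tin in the frame of guard between -0.16 and 0.16 m and linear speed of oil_tin below 0.02 m/s and angular speed of oil_tin below 0.2 rad/s and distance of small_tin from where it was at the start of the episode below 0.03 m); the robot touches nothing.
It fails at once if the larger tin is lifted off the bench (centre of its underside more than 60 mm above the bench; it is 28 mm up while lying, 0 standing) (height (world z) of oil_tin above 0.06 m).
It fails at once if the smaller tin is moved by more than 30 mm (distance of small_tin from where it was at the start of the episode above 0.03 m).
It also fails if it takes over 38 s, if anything falls off the work surface, if the arm or the gripper's body presses on something with over 40 N, if the wrist force passes 120 N, or if a joint passes its speed limit or range.

## Working session

There is one attempt and no reset: what is moved stays moved. The work goes in short steps, each a Python script; the robot and the scene stay as the last script left them, time stands still between calls to the robot, and variables do not carry over. Pictures are saved under pics/ and viewed, about 8 in all and at most 12, crops included, and the job is handed in when it is done.

```bash
mkdir -p pics; cat > h.py <<'E'
import numpy as np, cv2
from station import env
from scipy.spatial.transform import Rotation as R
def cam(n):
    p=env.camera_params(n); return p
def toworld(n,pc,tcp=None):
    p=cam(n); pc=np.atleast_2d(pc)
    if n=="wrist":
        H=np.array(p["hand_eye"]); pos,rot=tcp
        return (R.from_quat(rot).apply(pc@H[:3,:3].T+H[:3,3]))+pos
    Rm=cv2.Rodrigues(np.array(p["rvec"],float))[0]
    return (pc-np.array(p["tvec"]).ravel())@Rm
def cloud(n,depth,mask,tcp=None):
    K=np.array(cam(n)["mtx"]); v,u=np.nonzero(mask&(depth>0)); d=depth[v,u]
    return toworld(n,np.c_[(u-K[0,2])/K[0,0]*d,(v-K[1,2])/K[1,1]*d,d],tcp)
def save(name,im): cv2.imwrite("pics/"+name,im[:,:,::-1])
E
cat > a.py <<'E'
from h import *
np.set_printoptions(precision=3,suppress=True)
for n in ("scene","side"):
    im,d=env.read_camera(n); save(n+"0.png",im); np.savez(n+"0.npz",im=im,d=d)
    for q in ("oil_tin","small_tin","guard"):
        for s in env.silhouettes(n,q):
            m=s["pixels"]; 
            if m.sum()<20: continue
            c=cloud(n,d,m); v,u=np.nonzero(m)
            print(n,q,round(s["confidence"],2),"px",u.mean().round(),v.mean().round(),m.sum(),"med",np.median(c,0),"lo",np.percentile(c,3,0),"hi",np.percentile(c,97,0))
print(env.read_time_s(), env.read_ee_rot())
E
python3 a.py; python3 -c "
import cv2,numpy as np
a=[cv2.imread('pics/%s0.png'%n) for n in('scene','side')]
cv2.imwrite('pics/both.png',cv2.resize(np.vstack(a),(450,600)) if 0 else cv2.resize(np.hstack(a),(800,300)))"
```

```text
scene oil_tin 0.93 px 169.0 208.0 2076 med [ 0.363 -0.357  0.05 ] lo [ 0.291 -0.408  0.008] hi [ 0.405 -0.3    0.059]
scene oil_tin 0.86 px 360.0 226.0 1102 med [0.484 0.012 0.054] lo [ 0.411 -0.018  0.004] hi [0.516 0.09  0.06 ]
scene oil_tin 0.79 px 166.0 307.0 2634 med [ 0.599 -0.364  0.054] lo [ 0.516 -0.409  0.009] hi [ 0.645 -0.324  0.059]
scene oil_tin 0.61 px 304.0 277.0 2461 med [ 0.579 -0.112  0.054] lo [ 0.542 -0.166  0.007] hi [ 0.596 -0.029  0.059]
scene small_tin 0.82 px 462.0 195.0 998 med [0.431 0.248 0.035] lo [0.362 0.232 0.003] hi [0.463 0.279 0.043]
scene small_tin 0.31 px 304.0 277.0 2480 med [ 0.58  -0.112  0.054] lo [ 0.543 -0.166  0.006] hi [ 0.596 -0.029  0.059]
scene guard 0.7 px 252.0 281.0 3167 med [ 0.611 -0.199  0.113] lo [ 0.411 -0.245  0.005] hi [ 0.713 -0.184  0.117]
side oil_tin 0.93 px 352.0 363.0 3840 med [ 0.338 -0.37   0.045] lo [ 0.28  -0.413  0.005] hi [ 0.389 -0.31   0.058]
side oil_tin 0.87 px 273.0 235.0 2026 med [0.447 0.026 0.04 ] lo [ 0.389 -0.016  0.002] hi [0.508 0.1   0.059]
side oil_tin 0.75 px 460.0 309.0 3073 med [ 0.574 -0.379  0.043] lo [ 0.506 -0.416  0.005] hi [ 0.63  -0.329  0.058]
side oil_tin 0.73 px 346.0 235.0 506 med [ 0.56  -0.083  0.055] lo [ 0.539 -0.112  0.019] hi [ 0.594 -0.019  0.059]
side guard 0.57 px 378.0 263.0 7959 med [ 0.526 -0.204  0.062] lo [ 0.395 -0.248  0.004] hi [ 0.698 -0.19   0.117]
0.4 [-0.     0.707  0.     0.707]
```

View pics/scene0.png

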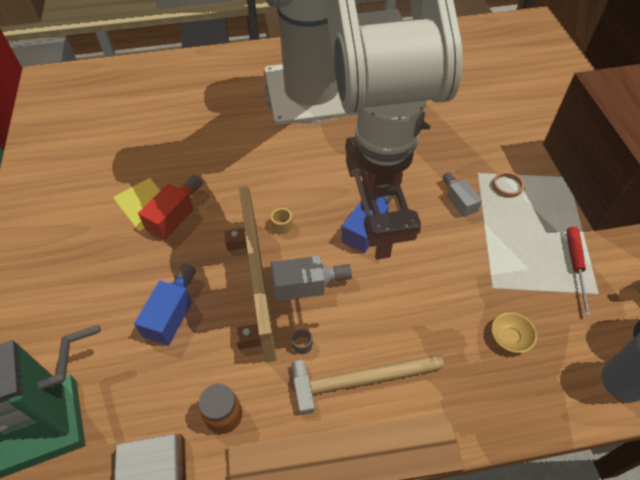

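The grey tin at (304,277) in front of the guard is the oil_tin. Things it could be taken for are the red one at (168,210), the blue ones at (165,307) and (360,226), and the small grey tin at (462,195). Next I fit the tin and guard, and check the choice in a crop.

```bash
cat > b.py <<'E'
from h import *
np.set_printoptions(precision=4,suppress=True)
def fit(n,im,d,tcp=None):
    m=np.ones(d.shape,bool); K=d>0
    c=cloud(n,d,m,tcp); rgb=im[K].astype(int)
    grey=(rgb.max(1)-rgb.min(1)<45)
    s=(c[:,0]>.50)&(c[:,0]<.66)&(c[:,1]>-.19)&(c[:,1]<.02)
    top=c[s&(abs(c[:,2]-.056)<.006)&grey]
    r=cv2.minAreaRect(top[:,:2].astype(np.float32)*1000); print(n,"top rect mm",r,len(top))
    cap=c[s&grey&(c[:,1]>-.06)&(c[:,2]>.025)&(c[:,2]<.05)]
    print(" cap lo/hi/med",len(cap), np.percentile(cap,2,0),np.percentile(cap,98,0),np.median(cap,0)) if len(cap) else 0
    cc=cap[cap[:,2]>.038]
    if len(cc): print(" cap top line x",np.median(cc,0), "ymax",np.percentile(cc[:,1],99))
    g=c[(c[:,0]>.42)&(c[:,0]<.70)&(c[:,1]>-.26)&(c[:,1]<-.15)&(c[:,2]>.108)&(c[:,2]<.121)]
    if len(g)>50:
        print(" guard top rect",cv2.minAreaRect(g[:,:2].astype(np.float32)*1000))
    f=c[(c[:,0]>.42)&(c[:,0]<.70)&(c[:,1]>-.215)&(c[:,1]<-.17)&(c[:,2]>.065)&(c[:,2]<.105)]
    if len(f)>50: print(" face fit",len(f),np.polyfit(f[:,0],f[:,1],1),f[:,1].std())
E
python3 - <<'E'
from b import *
for n in("scene","side"):
    z=np.load(n+"0.npz"); fit(n,z["im"],z["d"])
im=np.load("scene0.npz")["im"][160:360,200:420]; save("crop.png",cv2.resize(im,None,fx=3,fy=3))
E
```

```text
scene top rect mm ((559.2178344726562, -82.4693374633789), (75.49050903320312, 217.3817138671875), 12.83719539642334) 1370
 cap lo/hi/med 366 [ 0.501  -0.0585  0.0264] [0.5841 0.0184 0.0465] [ 0.5724 -0.0347  0.0395]
 cap top line x [ 0.5697 -0.0351  0.0416] ymax 0.01919840280743412
 guard top rect ((560.0293579101562, -195.0018310546875), (279.6831359863281, 20.1291561126709), 0.6613566875457764)
 face fit 55 [ 0.0115 -0.1914] 0.0009142815946658541
side top rect mm ((566.05126953125, -94.72248840332031), (40.40951156616211, 58.106746673583984), 88.71529388427734) 276
 cap lo/hi/med 143 [ 0.5542 -0.0527  0.0256] [ 0.5758 -0.0217  0.0452] [ 0.5598 -0.0382  0.04  ]
 cap top line x [ 0.5648 -0.038   0.0421] ymax -0.02161447890107089
 guard top rect ((559.994873046875, -196.05056762695312), (280.0904235839844, 25.31840705871582), 0.2782194912433624)
 face fit 1869 [ 0.0119 -0.2108] 0.0014954243973892213
```

View pics/crop.png

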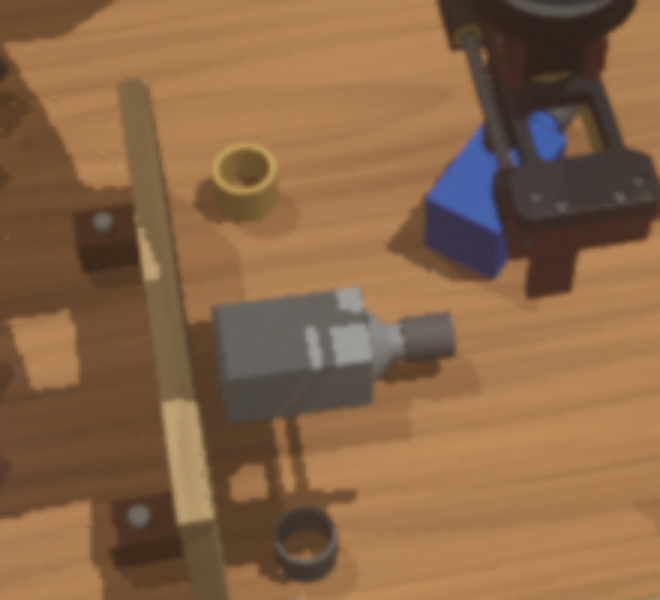

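The crop confirms the plain grey tin (crop 330,350), with its cap at (430,335). It lies foot to guard, and the blue look-alike is clear of the approach. Now I go above it and look with the wrist camera.

```bash
python3 - <<'E'
from b import *
q=env.read_ee_rot()
env.move_to([.565,-.035,.21],q)
tcp=(np.array(env.read_ee_pos()),np.array(env.read_ee_rot())); print(tcp)
im,d=env.read_camera("wrist"); save("w1.png",im)
for name in("wrist","scene"):
    if name=="scene": im,d=env.read_camera("scene")
    for s in env.silhouettes(name,"oil_tin"):
        c=cloud(name,d,s["pixels"],tcp)
        if not(.54<np.median(c[:,0])<.62 and np.median(c[:,1])>-.2 and np.median(c[:,1])<0): print("skip",np.median(c,0));continue
        print(name,s["confidence"],len(c))
        top=c[(c[:,2]>.052)&(c[:,2]<.062)]; print(" body top z",np.median(top[:,2]), cv2.minAreaRect(top[:,:2].astype(np.float32)*1000))
        ym=c[:,1].max(); print(" ymin/max",c[:,1].min(),np.percentile(c[:,1],[1,99]))
        cap=c[(c[:,1]>-.045)&(c[:,2]>.02)]; print(" cap",len(cap),np.median(cap,0),np.percentile(cap,2,0),np.percentile(cap,98,0))
print(env.read_time_s())
E
```

```text
(array([ 0.5644, -0.0355,  0.2101]), array([ 0.0005,  0.7072, -0.0004,  0.707 ]))
wrist 0.83 8932
 body top z 0.054882261513850616 ((567.914306640625, -122.59103393554688), (96.25580596923828, 55.85272216796875), 88.07613372802734)
 ymin/max -0.18709364361531053 [-0.1681 -0.0209]
 cap 1043 [ 0.5705 -0.0311  0.0394] [ 0.5568 -0.0442  0.0233] [ 0.5846 -0.0206  0.0428]
skip [0.4577 0.0428 0.0545]
skip [ 0.3772 -0.349   0.006 ]
skip [ 0.5984 -0.3645  0.0539]
scene 0.94 2468
 body top z 0.056358804077048484 ((566.6616821289062, -120.17344665527344), (99.26408386230469, 59.63488006591797), 87.22914123535156)
 ymin/max -0.1703339273699783 [-0.1686 -0.0225]
 cap 207 [ 0.5766 -0.0323  0.0405] [ 0.559  -0.0444  0.0245] [ 0.5836 -0.0206  0.0458]
skip [ 0.364  -0.3584  0.0519]
skip [0.4845 0.0345 0.0409]
0.9833
```

View pics/w1.png

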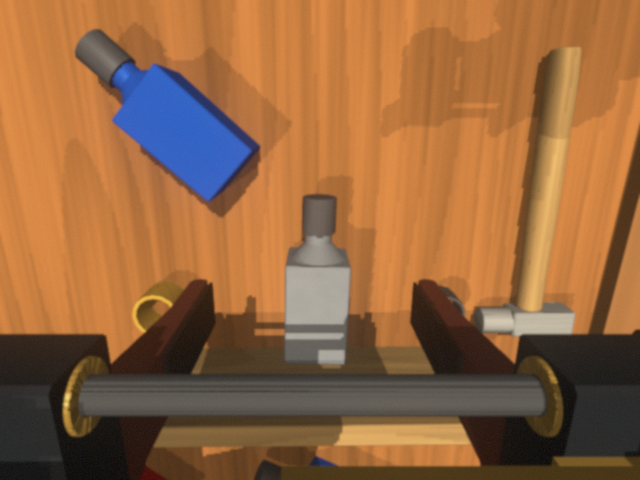

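```bash
cat > arc.py <<'E'
from h import *
s,hh=.136,.028
def g(yP,th): t=np.radians(th); return [.571,yP+s*np.cos(t)-hh*np.sin(t),s*np.sin(t)+hh*np.cos(t)-.019]
E
python3 - <<'E'
from arc import *
np.set_printoptions(precision=3,suppress=True)
env.gripper_to(.06)
p=g(-.169,0); print(p)
env.line_to([p[0],p[1],.12],vel=.15)
print("stop",env.line_to(p,vel=.1,f_stop=6))
env.gripper_to(.0,10); print("w",env.read_gripper_width(),env.read_ft_force(),env.read_ee_pos())
env.line_to(g(-.123,0),vel=.06); print("w",env.read_gripper_width(),env.read_ft_force())
for th in (10,20,30):
    env.line_to(g(-.123,th),vel=.08)
print("w",env.read_gripper_width(),env.read_ft_force(),env.read_ee_pos(),env.read_time_s())
im,d=env.read_camera("side"); save("s2.png",cv2.resize(im[150:350,180:480],None,fx=2.5,fy=2.5))
E
```

```text
[0.571, np.float64(-0.033), np.float64(0.009000000000000001)]
stop False
w 0.03053235492730269 [-1.259  0.363  2.475] [ 0.571 -0.033  0.009]
w 0.029889365601064238 [0.599 3.762 3.06 ]
w 0.02998700037895647 [-0.352  0.895 -1.385] [ 0.571 -0.02   0.074] 6.4583
```

View pics/s2.png

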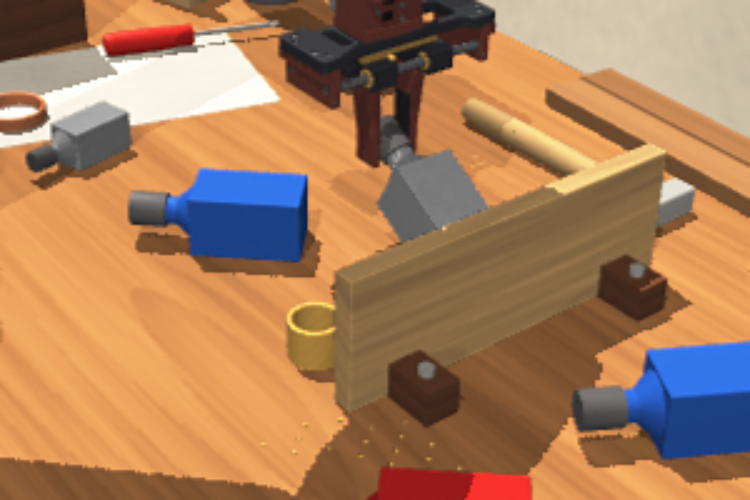

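The cap, at (395,140) in the crop, is in the fingers. The tin is tilted and its foot is on the bench. I carry on with the arc.

```bash
python3 - <<'E'
from arc import *
np.set_printoptions(precision=3,suppress=True)
for th in (40,50,60,70,80,86,90):
    env.line_to(g(-.123,th),vel=.08); print(th,env.read_gripper_width(),np.array(env.read_ft_force()))
env.sleep(.3); print(env.read_ee_pos(),env.read_time_s())
for n in("scene","side"):
    im,d=env.read_camera(n)
    save("u_%s.png"%n,cv2.resize(im[150:350,180:480],None,fx=2.5,fy=2.5))
    for s_ in env.silhouettes(n,"oil_tin"):
        c=cloud(n,d,s_["pixels"])
        if .53<np.median(c[:,0])<.62 and -.2<np.median(c[:,1])<0: print(n,s_["confidence"],np.percentile(c,[2,50,98],axis=0))
E
```

```text
40 0.029934217126415936 [-0.102  0.389  0.193]
50 0.02995041619028817 [-0.047 -0.441  0.088]
60 0.0297513596656384 [-0.127 -0.901  1.086]
70 0.02988328303386867 [ 0.388 -0.305  1.486]
80 0.029634250413339593 [-0.469 -0.893  3.348]
86 0.03006888146511532 [ 0.186 -1.108  5.129]
90 0.029391893146892712 [-0.447 -0.751  5.93 ]
[ 0.571 -0.151  0.117] 9.6667
scene 0.57 [[ 0.564 -0.179  0.001]
 [ 0.598 -0.149  0.062]
 [ 0.6   -0.121  0.101]]
```

View pics/u_scene.png

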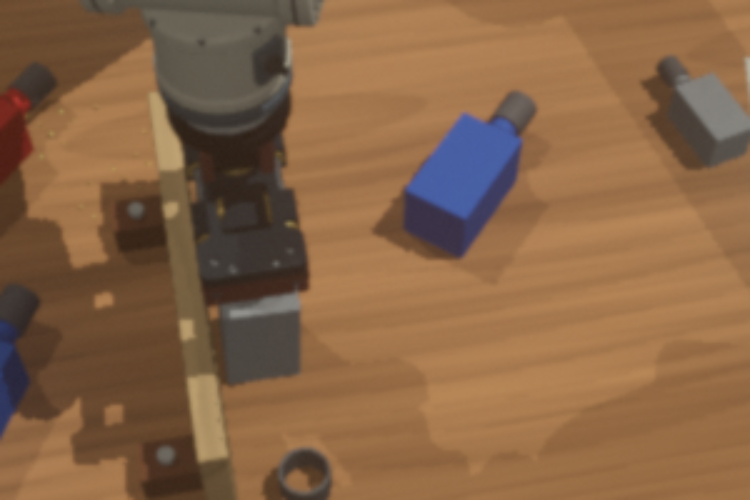

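View pics/u_side.png

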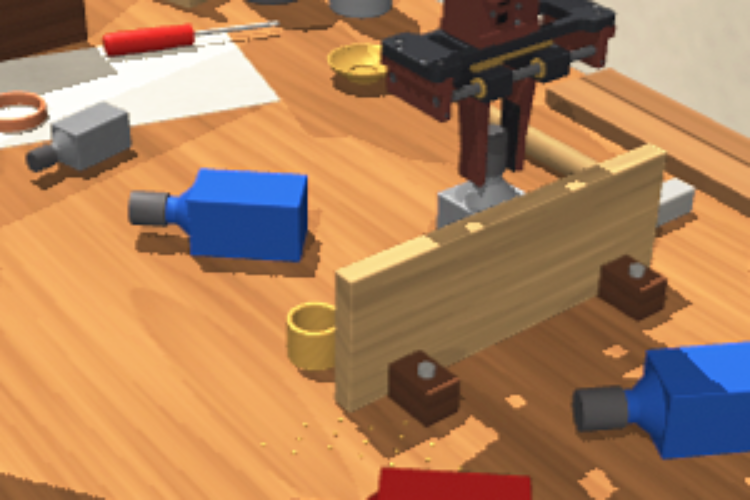

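The tin stands upright 6 mm short of the face: its body spans y -0.179 to -0.121 and the face is at -0.185. Its lean looks near zero, so I release, retreat and check.

```bash
python3 - <<'E'
from arc import *
np.set_printoptions(precision=3,suppress=True)
env.gripper_to(.065); p=np.array(env.read_ee_pos()); env.line_to(p+[0,0,.10],vel=.1)
env.line_to(p+[0,.12,.14],vel=.15)
env.sleep(.5)
for n in("scene","side"):
    im,d=env.read_camera(n)
    save("f_%s.png"%n,cv2.resize(im[150:350,180:480],None,fx=2.5,fy=2.5))
    for q in("oil_tin","small_tin"):
      for s_ in env.silhouettes(n,q):
        c=cloud(n,d,s_["pixels"]); m=np.median(c,0)
        if q=="small_tin": print(n,q,s_["confidence"],m)
        elif .53<m[0]<.62 and -.2<m[1]<0:
            print(n,q,s_["confidence"],np.percentile(c,[2,50,98],axis=0))
            f=c[(c[:,0]>.59)&(c[:,2]>.01)&(c[:,2]<.09)]; cp=c[c[:,2]>.125]
            if len(f)>50:
                for lo in(.01,.07): k=f[(f[:,2]>lo)&(f[:,2]<lo+.02)]; print(" x-face @z",lo,np.median(k[:,0]),np.percentile(k[:,1],[2,98]))
            if len(cp): print(" cap",np.median(cp,0),np.percentile(cp,[2,98],axis=0))
print(env.read_ft_force(),env.read_time_s())
E
```

```text
scene oil_tin 0.72 [[ 0.55  -0.178  0.007]
 [ 0.593 -0.151  0.095]
 [ 0.6   -0.125  0.151]]
 x-face @z 0.01 0.5977650688569351 [-0.178 -0.124]
 x-face @z 0.07 0.5980055070731991 [-0.178 -0.125]
 cap [ 0.577 -0.151  0.149] [[ 0.559 -0.164  0.126]
 [ 0.586 -0.138  0.153]]
scene small_tin 0.65 [0.433 0.248 0.037]
side oil_tin 0.65 [[ 0.541 -0.176  0.002]
 [ 0.56  -0.155  0.114]
 [ 0.632 -0.018  0.152]]
 cap [ 0.564 -0.157  0.144] [[ 0.555 -0.166  0.126]
 [ 0.583 -0.139  0.152]]
side small_tin 0.85 [0.416 0.241 0.029]
[-0.528  0.491 -0.283] 13.525
```

View pics/f_scene.png

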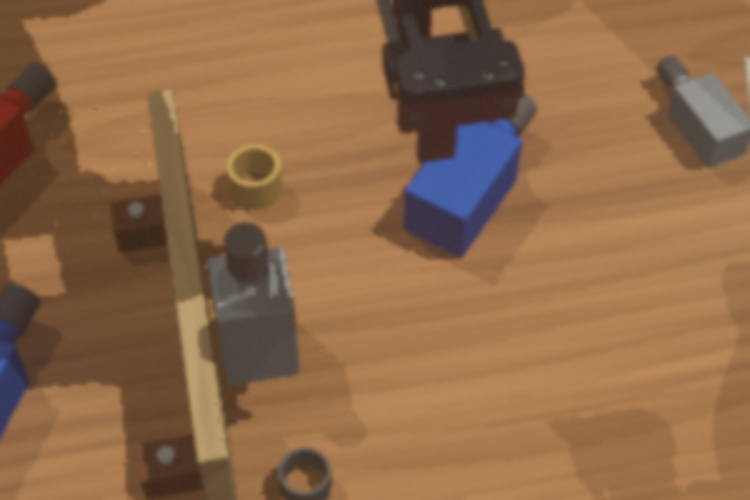

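The tin stands upright by the board and the gripper is clear (the blue tin is well below it). Handing in.

```bash
python3 -c "
from station import env
env.finish_job(); print(env.read_time_s())"
```

```text
the job is handed in; nothing more can be done
the job is handed in; nothing more can be done
```

The larger tin now stands upright, about 7 mm short of the guard board, and the job was handed in at about 13.5 s of the 38 s allowed. I pinched the cap at 10 N, drew the lying tin back 46 mm to make room, tipped it up about its foot edge, then let go and backed off.

- **Larger tin:** in the last look its body spans y -0.178 to -0.124 and the board's face is at about -0.185, so its centre is about 34 mm from the face against a limit of 53 mm. The body's side is vertical from 10 to 90 mm height to within 1 mm. The cap top is at about 0.150 m, as it should be when the tin stands on its foot.
- **Smaller tin:** the scene camera shows it within about 3 mm of where it lay.
- **Robot:** the tool force read near zero after backing off, so the gripper touches nothing.
- **Not closed up:** I left that small gap instead of pressing the tin against the board, because pushing on its top could have tipped it.
- **Disagreement:** the side camera's outline of the tin included stray points from things behind it, out to y = -0.018, and put the cap about 6 mm nearer the board. I relied on the scene camera and the picture for the final check.

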